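Eject the pink dental model from its mould and lay it in the tray

ROBOT

A 7-joint arm with a two-finger parallel gripper is mounted at the origin on the work surface. World frame = base frame: x ahead of the robot, y to its left, z up, the work surface at z = 0. Lengths are in mm, angles in rad, forces in N, time in s.
With the tool pointing down it reaches from about 400 to 875 mm from the base axis. Payload 4.4 kg.
Tool frame: the origin (TCP) lies at the very end of the fingers, on their centre line; the grasp point (between the pads) lies 19 mm behind it; z points along the fingers, x is the direction in which the jaws open and shut, and the axes are right-handed (so a half turn about z gives the same grasp; the last joint's range is limited). The gripper opens to 85 mm and grips with 20 to 120 N. Pads are 22 mm wide; open, the fingers measure 114 mm over their backs; the gripper's body (76 mm by 85 mm) begins 54 mm behind the grasp point. The pads swing forward as they close: fully open they stand 13 mm farther back than shut.
Start: joints at [1.053, 0.628, 0.038, 1.517, -0.027, 0.996, -0.02], TCP at [283.81, -584.782, 193.413] pointing down, gripper open.
Joint ranges: [-3.06, 3.06], [-0.37, 2.12], [-1.25, 1.32], [0.18, 2.47], [-1.1, 4.24], [0.23, 1.98], [-2.94, 2.94]. Speed limits (rad/s): [2.57, 2.57, 3.14, 3.14, 3.14, 3.14, 3.14].

INTERFACE

Orientations are given as [roll, pitch, yaw] about the fixed x, y, z axes, in that order (R = Rz(yaw) Ry(pitch) Rx(roll)).
In Python, from cell import ctrl gives the robot as it stands.
- The arm moves only by the shell command python3 -m creep 'ROWS'. ROWS is text: rows parted by semicolons, each of 7 numbers parted by spaces: the shift along the tool's x, y, z in units of 40 mm (1.0 is 40 mm), then the turn, a rotation vector about the tool's x, y, z in degrees, then the closure, from 0 (fully open) to 1 (shut). In form: x y z rx ry rz grip; .... A call has 1 to 10 rows; each row is the pose to reach, as a shift and turn from the pose commanded when the call began, along the tool's axes at that moment; what a row does not reach only later rows make up. A row lasts 1/12 s, in which the tool goes at most 41.7 mm and 7.16 degrees, less where a joint would pass 70% of its speed; a pose out of reach is approached as far as the arm can. A call with a gripper value outside its range is refused whole. The fingers move at their own pace and stop on an object; the grip force is fixed at half the most. Time passes only in rows, so rows that repeat a pose let the fingers close. It gives the time, the measured TCP pose, the force and the opening at its end, in the units of the state.
- ctrl.read_state(): the state, without advancing time (a new reading comes with each control period).
- ctrl.get_image(name): name is "side" or "top"; returns a dict with "img" (384x512x3 uint8, red, green, blue), "vfov" (degrees; the focal length in pixels is half the picture's height over the tangent of half this angle, whatever the lens; pixels are square), "cx", "cy" (the principal point, pixels), "T" (4x4, takes a point from camera to world coordinates). Camera axes: x right, y up, looking along -z (the intrinsics and any distortion apply to the point x, -y, -z); pixel columns grow to the right and rows downward; lengths in mm; the calibration is good to about 2 mm. A picture is of the moment at which its call begins. There is no depth.
- ctrl.finish_job(): hands the job in, once; it reports no verdict.
Trained networks look in the newest picture that a camera, given by its name, has taken for a name from the list of things; names that differ only in an ending like _2 or _b are one class to them, and where a whole thing is asked for, a point or a joint stands for the part that bears it (a point fixed in the world has none). Each returns a list of dicts, best first, with "score" (0 to 1); they miss things now and then, are a little off and sometimes report something else, mostly with a low value. They report only what shows in the picture. A call takes as long as a camera call. They do not tell look-alikes from the thing itself.
- ctrl.boxes_of(camera, thing): "rect" ([left, top, right, bottom] in pixels, round what is visible of it).
- ctrl.cut_out(camera, thing): "pixels" (384x512 bool, what is visible of it) and "rect" ([left, top, right, bottom] in pixels, round what is visible of it).
The state is a dict: "clock": time; "qpos": joint angles; "qd": joint speeds; "tau": joint torques, N m; "eef_pos": TCP position; "tool_rot": TCP orientation; "force": force on the tool from outside, world axes, zero at the start; "torque": the same for the moment, N m; "width": finger opening in mm.
Only numpy, scipy, OpenCV 4.12 (cv2) and the standard library are available. Lean on these libraries where they do the work, as an engineer would, in place of code of your own. Each camera call takes 0.05 s, during which the arm holds its last target.

TASK

Press the orange ejector plate of the mould that holds the pink dental model fully forward, so that the model is pushed out onto the mould's landing, and let the plate spring back. Then pick the pink model up and set it down gently, not dropped, flat with its teeth up in the blue tray. Leave the yellow model where it is in its own mould.

Things in the scene. Friction and masses are not known exactly. Their poses are not given: they have to be found in the camera images.
- pink_model: Pink dental model, a 50 (x) by 48 (y) by 28 mm block with small teeth on top to 35 mm, 100 g. Origin: centre of underside, z up. It starts level in a fixed grey metal mould, axes as the mould's, underside 25 mm above the bench, held down by two side lips (tops 58 mm). Pushed 55 mm or more along +x it is clear of them on a level landing 40 mm wide, narrower than it, its sides free to grip.
- pink_mould_press (a point): Centre of the rear face of that mould's upright orange ejector plate (36 mm wide, 6 thick), 33 mm behind the model's centre, 85 mm above the bench; plate top 100 mm. Site x: level push direction; z up; moves with the plate. Stroke 68 mm; push about 62. A spring (2.4 N at rest, 8 N pressed, damped) returns it. Space behind it is free above 52 mm, over the lips above 60 mm.
- blue_tray: Shallow square blue plastic tray fixed on the bench, 140 by 140 mm outside, walls 4 mm thick and 15 mm high, floor 4 mm thick. Origin: centre of its underside; x, y along its sides. It stands to the far left or far right of the two moulds; a green mixing bowl has the other place.
- yellow_model: Yellow dental model, same size and axes, to be left alone in a second, identical mould with an identical orange plate. Both moulds are 66 mm wide; from the model's start centre they reach 100 mm back (52 mm high spring housing) and 28 mm forward (lips), then a 40 mm wide landing up to 97 mm with a 6 mm high stop at its end.
Not all that is in view belongs to the job. Leave any green look-alike of the pink_model alone.

How it is judged:
By the outcome, as a careful person would: the job done as asked, in the order asked, and still so for the second after the job is handed in, with the robot touching nothing.
It also fails if it takes over 51 s, if anything falls off the work surface, if the arm or the gripper's body presses on something with over 40 N, if the wrist force passes 120 N, or if a joint passes its speed limit or range.

## Working session

There is one attempt and no reset: what is moved stays moved. The work goes in short steps, Python scripts to look and compute and a shell command to move; the robot and the scene stay as the last step left them, time stands still between calls to the robot, and variables do not carry over. Pictures are saved under pics/ and viewed, and the job is handed in when it is done.

```bash
ls; mkdir -p pics; python3 - <<'E'
from cell import ctrl
import cv2,numpy as np
s=ctrl.read_state(); print({k:np.round(v,3).tolist() for k,v in s.items()})
for n in ("side","top"):
    d=ctrl.get_image(n); cv2.imwrite(f"pics/{n}0.png",d["img"][:,:,::-1]); print(n,d["vfov"],d["cx"],d["cy"],np.round(d["T"],4).tolist(),[k for k in d])
    for t in ("pink_model","yellow_model","blue_tray","pink_mould_press"):
        print(t,[(round(b["score"],2),np.round(b["rect"]).tolist()) for b in ctrl.boxes_of(n,t)])
print(ctrl.read_state()["clock"])
E
```

```text
pics
{'clock': 0.0, 'qpos': [1.053, 0.629, 0.038, 1.518, -0.027, 0.996, -0.02], 'qd': [0.0, 0.002, -0.001, -0.002, -0.0, -0.0, -0.0], 'tau': [0.0, -56.34, 1.226, -19.344, 0.011, 0.011, 0.0], 'eef_pos': [283.488, -584.136, 192.494], 'tool_rot': [3.142, 0.002, -1.119], 'force': [0.515, 0.113, -0.133], 'torque': [-0.047, -0.036, 0.008], 'width': 85.499}
side 49.623115764490926 250.65391138106807 186.86409204238123 [[-0.9972, 0.0509, -0.0553, 464.8155], [-0.0751, -0.6622, 0.7455, 807.5312], [0.0013, 0.7476, 0.6642, 834.9925], [0.0, 0.0, 0.0, 1.0]] ['img', 'vfov', 'cx', 'cy', 'T']
pink_model [(0.64, [244.0, 175.0, 264.0, 182.0]), (0.62, [241.0, 205.0, 267.0, 227.0])]
yellow_model [(0.78, [230.0, 234.0, 247.0, 243.0])]
blue_tray [(0.8, [243.0, 126.0, 286.0, 152.0])]
pink_mould_press [(0.46, [263.0, 162.0, 265.0, 180.0])]
top 47.605556711262125 250.90730069024377 200.90853526359578 [[0.0191, 0.9937, -0.1106, 412.894], [-0.9998, 0.0186, -0.0057, 2.5], [-0.0036, 0.1107, 0.9939, 1169.2618], [0.0, 0.0, 0.0, 1.0]] ['img', 'vfov', 'cx', 'cy', 'T']
pink_model [(0.83, [238.0, 201.0, 260.0, 222.0]), (0.69, [322.0, 195.0, 347.0, 217.0]), (0.52, [284.0, 199.0, 305.0, 219.0])]
yellow_model [(0.75, [199.0, 190.0, 214.0, 205.0])]
blue_tray [(0.57, [364.0, 189.0, 427.0, 245.0])]
pink_mould_press [(0.43, [291.0, 213.0, 305.0, 223.0])]
0.5
```

View pics/side0.png

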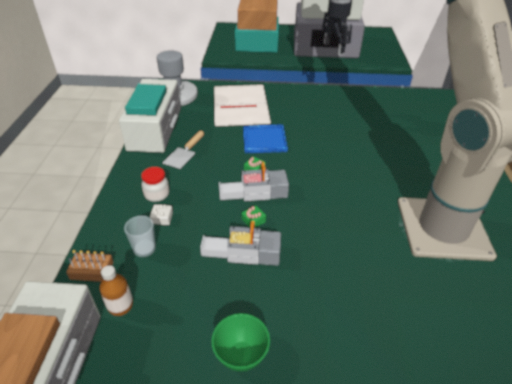

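View pics/top0.png

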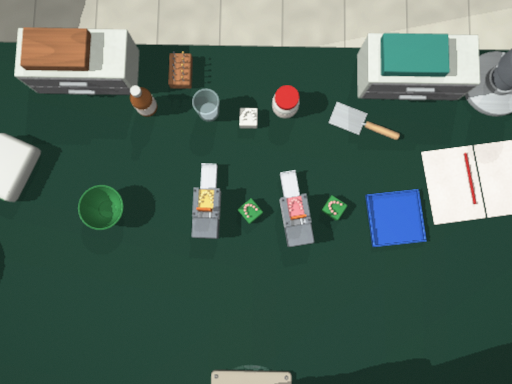

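```bash
python3 - <<'E'
import cv2
a=cv2.imread("pics/top0.png")[160:270,170:450]; cv2.imwrite("pics/topc.png",cv2.resize(a,None,fx=2.8,fy=2.8,interpolation=cv2.INTER_CUBIC))
a=cv2.imread("pics/side0.png")[110:270,160:330]; cv2.imwrite("pics/sidec.png",cv2.resize(a,None,fx=3.7,fy=3.7,interpolation=cv2.INTER_CUBIC))
E
```

```text
(no output)
```

View pics/topc.png

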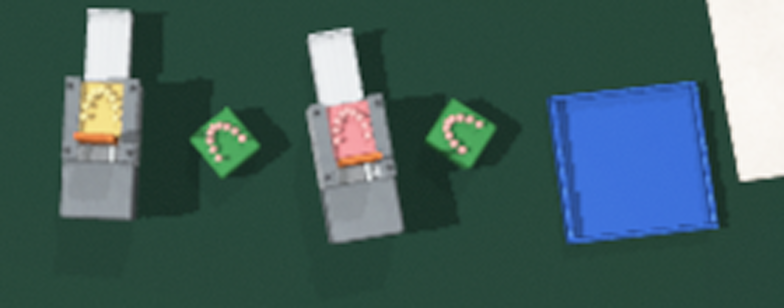

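View pics/sidec.png

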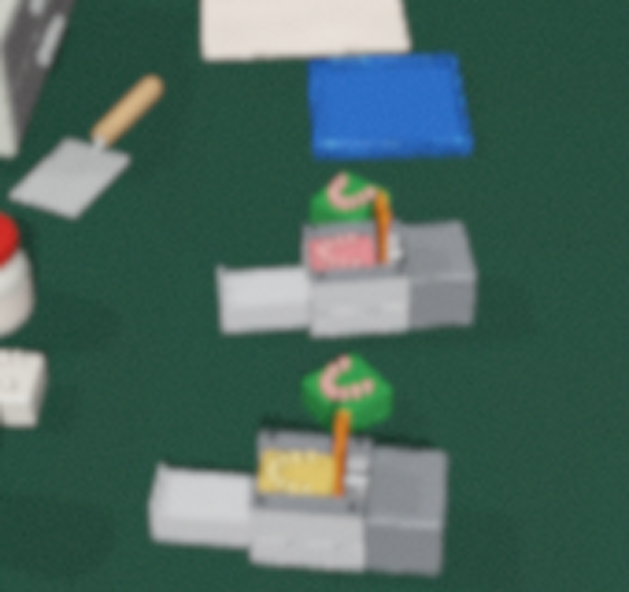

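```bash
cat > h.py <<'E'
import numpy as np,cv2
from cell import ctrl
def cam(n):
    d=ctrl.get_image(n); d["f"]=d["img"].shape[0]/2/np.tan(np.radians(d["vfov"])/2); return d
def ray(d,u,v):
    r=np.array([(u-d["cx"])/d["f"],-(v-d["cy"])/d["f"],-1.]); T=np.array(d["T"]); return T[:3,3],T[:3,:3]@r
def at_z(d,u,v,z):
    o,r=ray(d,u,v); return o+r*(z-o[2])/r[2]
def proj(d,P):
    T=np.array(d["T"]); p=(np.atleast_2d(P)-T[:3,3])@T[:3,:3]
    return np.c_[d["cx"]+d["f"]*p[:,0]/-p[:,2], d["cy"]-d["f"]*p[:,1]/-p[:,2]]
def crop(d,box,s,name):
    l,t,r,b=box; a=cv2.resize(np.ascontiguousarray(d["img"][t:b,l:r,::-1]),None,fx=s,fy=s,interpolation=cv2.INTER_CUBIC)
    for u in range((l//10+1)*10,r,10):
        cv2.line(a,(int((u-l+.5)*s),0),(int((u-l+.5)*s),8),(255,255,255),1); cv2.putText(a,str(u),(int((u-l)*s)-8,20),0,.4,(255,255,255),1)
    for v in range((t//10+1)*10,b,10):
        cv2.line(a,(0,int((v-t+.5)*s)),(8,int((v-t+.5)*s)),(255,255,255),1); cv2.putText(a,str(v),(10,int((v-t)*s)+8),0,.4,(255,255,255),1)
    cv2.imwrite(name,a)
E
python3 - <<'E'
from h import *
import pickle
D={n:cam(n) for n in("top","side")}
pickle.dump(D,open("d0.pkl","wb"))
crop(D["top"],(272,165,352,252),7,"pics/a_top.png")
crop(D["side"],(212,150,296,208),9,"pics/a_side.png")
crop(D["top"],(360,180,432,252),8,"pics/a_tray.png")
E
```

```text
(no output)
```

View pics/a_top.png

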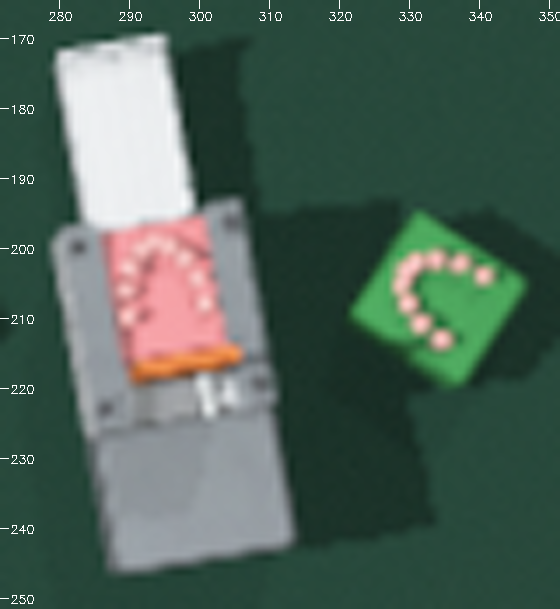

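View pics/a_side.png

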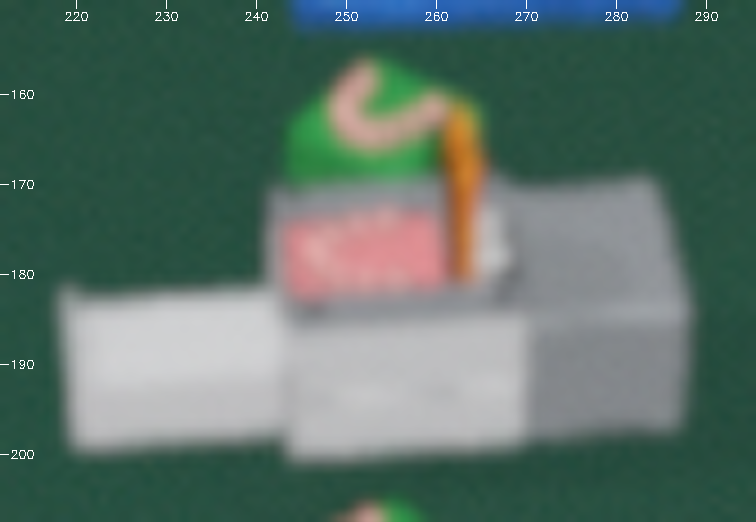

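View pics/a_tray.png

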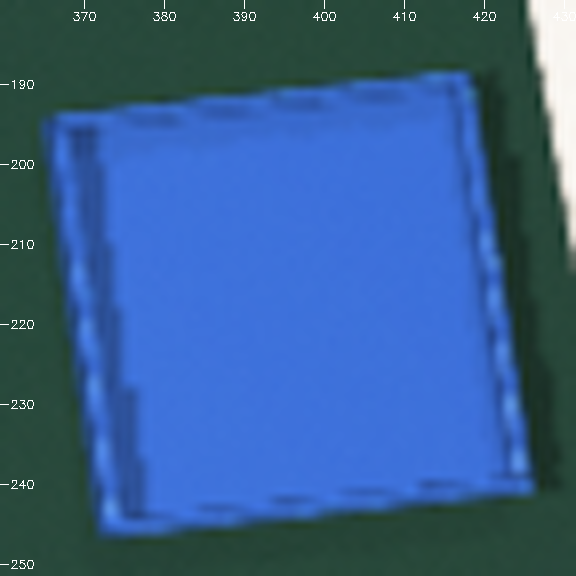

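```bash
cat > fit.py <<'E'
from h import *
import pickle
from scipy.optimize import least_squares
D=pickle.load(open("d0.pkl","rb"))
T=lambda X,Y:(X/7+272-.5,Y/7+165-.5); S=lambda X,Y:(X/9+212-.5,Y/9+150-.5)
# model-frame point -> pixel ; left = +y
obs=[("top",(28,33,58),T(52,232)),("top",(28,-33,58),T(238,199)),("top",(-100,33,52),T(112,573)),("top",(-100,-33,52),T(295,543)),
("top",(97,20,31),T(56,50)),("top",(97,-20,31),T(166,35)),
("side",(28,33,0),S(290,462)),("side",(28,-33,58),S(272,188)),("side",(-100,33,52),S(690,316)),("side",(-100,-33,52),S(655,178)),("side",(-100,33,0),S(682,432)),("side",(97,20,0),S(73,452))]
def W(p,q):
    c,s=np.cos(p[2]),np.sin(p[2]); return np.array([p[0]+c*q[0]-s*q[1],p[1]+s*q[0]+c*q[1],q[2]])
def res(p,o): return np.concatenate([(proj(D[n],W(p,q))[0]-px) for n,q,px in o])
for o in (obs,obs[:6],obs[6:]):
    r=least_squares(res,[450,-100,0],args=(o,),loss="soft_l1"); print(np.round(r.x,3)); print(np.round(res(r.x,o).reshape(-1,2),1).tolist())
P=lambda X,Y:(X/8+360-.5,Y/8+180-.5)
t=[("top",(70,70,15),P(46,118)),("top",(70,-70,15),P(470,72)),("top",(-70,70,15),P(102,536)),("top",(-70,-70,15),P(535,492))]
r=least_squares(res,[450,-300,0.],args=(t,)); print("tray",np.round(r.x,3),np.round(r.fun,1))
E
python3 fit.py
```

```text
[ 5.27178e+02 -1.03290e+02  1.79000e-01]
[[1.1, -1.0], [-0.2, -0.3], [0.8, -0.2], [0.1, -0.1], [0.4, -0.0], [-0.4, -0.3], [0.3, 0.3], [0.1, 1.0], [0.3, 0.2], [0.4, 0.9], [0.1, 0.6], [0.5, 0.0]]
[ 5.26402e+02 -1.02543e+02  1.76000e-01]
[[0.9, -0.7], [-0.4, 0.0], [0.3, 0.0], [-0.3, 0.3], [0.2, 0.2], [-0.6, 0.0]]
[ 5.28164e+02 -1.05158e+02  1.83000e-01]
[[0.1, -0.1], [-0.2, 0.6], [0.0, -0.4], [0.0, 0.4], [-0.2, 0.0], [0.3, -0.4]]
tray [ 5.04503e+02 -3.75446e+02  1.24000e-01] [ 0.6 -0.1 -0.5  0.1  0.7  0.  -0.8 -0.1]
```

```bash
cat > go.py <<'E'
import sys
from h import *
from scipy.spatial.transform import Rotation as R
M=(527.2,-103.3,.179); TR=(504.5,-375.5,.124)
def mw(x,y,z,F=M):
    c,s=np.cos(F[2]),np.sin(F[2]); return np.array([F[0]+c*x-s*y,F[1]+s*x+c*y,z])
def plan(P,yaw):
    s=ctrl.read_state(); Rc=R.from_euler("xyz",s["tool_rot"])
    Rt=R.from_euler("xyz",[np.pi,0,yaw]); d=Rc.inv().apply(np.array(P)-s["eef_pos"])
    print("to",np.round(P,1),"shift(40mm)",np.round(d/40,3),"rot deg",np.round((Rc.inv()*Rt).as_rotvec(degrees=True),2),"dist",round(float(np.linalg.norm(d)),1))
def where(F=M):
    s=ctrl.read_state(); d=np.array(s["eef_pos"])-[F[0],F[1],0]; c,n=np.cos(F[2]),np.sin(F[2])
    print("t",round(s["clock"],2),"local",np.round([c*d[0]+n*d[1],-n*d[0]+c*d[1],d[2]],1),"rot",np.round(s["tool_rot"],3),"F",np.round(s["force"],1),"w",round(float(s["width"]),1))
E
python3 -c "
from go import *
where(); plan(mw(-62,0,193),.179-np.pi/2)"
```

```text
t 0.6 local [-325.2 -430.5  193.4] rot [-3.142 -0.    -1.119] F [-0.2  0.5  1. ] w 85.6
to [ 466.2 -114.3  193. ] shift(40mm) [-8.591 -9.237  0.011] rot deg [-0.   -0.   15.63] dist 504.6
```

Candidates for the pink model:
- **Pink block in the mould:** top (296,208), side (254,177). This is the one to use.
- **Green look-alikes, to be left alone:** top (250,211) and (335,208), side (254,215) and (254,165).
- **Yellow block in the other mould:** top (206,200), also to be left alone.

The close crop shows the pink block seated between grey lips. Its orange plate is at top (297,216). The blue tray is centred at about top (396,218).

```bash
python3 -m creep '-8.6 -9.24 0 0 0 15.6 1;-8.6 -9.24 0 0 0 15.6 1;-8.6 -9.24 0 0 0 15.6 1;-8.6 -9.24 0 0 0 15.6 1;-8.6 -9.24 0 0 0 15.6 1;-8.6 -9.24 0 0 0 15.6 1;-8.6 -9.24 0 0 0 15.6 1;-8.6 -9.24 0 0 0 15.6 1;-8.6 -9.24 0 0 0 15.6 1;-8.6 -9.24 0 0 0 15.6 1'; python3 -c "
from go import *
where(); plan(mw(-62,0,193),.179-np.pi/2)"
```

```text
clock: 1.43
eef_pos: [434.8, -194.4, 193.8]
tool_rot: [-3.141, -0.0, -1.392]
force: [0.3, 0.4, -0.6]
width: 0.0
t 1.43 local [-107.1  -73.2  193.8] rot [-3.141 -0.    -1.392] F [ 0.3  0.4 -0.6] w 0.0
to [ 466.2 -114.3  193. ] shift(40mm) [-1.83  -1.128  0.02 ] rot deg [-0.05 -0.03  0.01] dist 86.0
```

```bash
python3 -m creep '-1 -.6 0 0 0 0 1;-1.83 -1.13 0 0 0 0 1;-1.83 -1.13 0 0 0 0 1;-1.83 -1.13 0 0 0 0 1;-1.83 -1.13 .8 0 0 0 1;-1.83 -1.13 1.6 0 0 0 1;-1.83 -1.13 1.6 0 0 0 1;-1.83 -1.13 1.6 0 0 0 1'; python3 -c "
from go import *
where(); plan(mw(-62,0,76),.179-np.pi/2)
crop(cam('side'),(200,100,330,220),6,'pics/b_side.png');crop(cam('top'),(250,150,370,270),5,'pics/b_top.png')"
```

```text
clock: 2.1
eef_pos: [464.0, -117.5, 128.8]
tool_rot: [3.138, 0.001, -1.394]
force: [0.1, 0.5, -0.0]
width: -0.0
t 2.1 local [-64.7  -2.7 128.8] rot [ 3.138e+00  1.000e-03 -1.394e+00] F [ 0.1  0.5 -0. ] w -0.0
to [ 466.2 -114.3   76. ] shift(40mm) [-0.066 -0.073  1.319] rot deg [ 0.21  0.04 -0.11] dist 52.9
```

View pics/b_side.png

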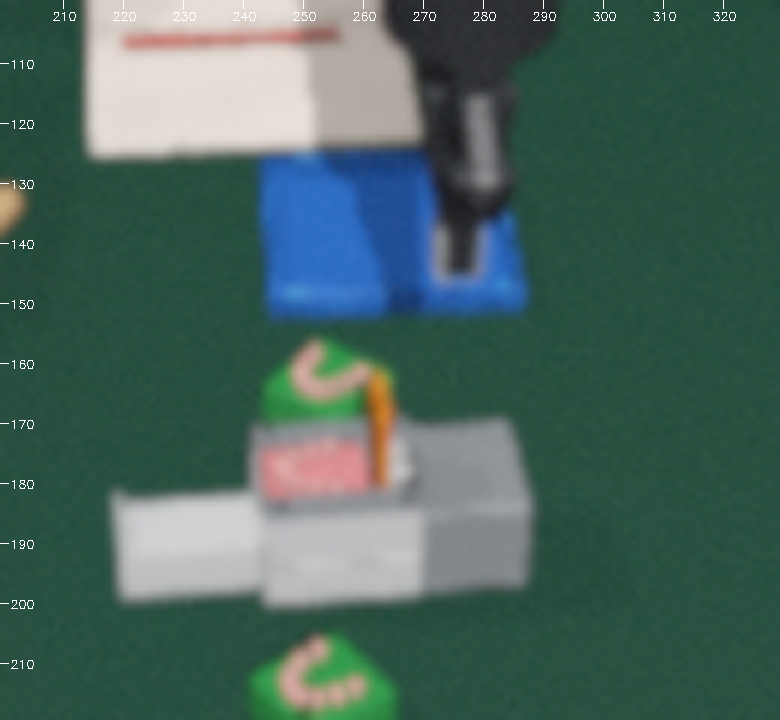

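View pics/b_top.png

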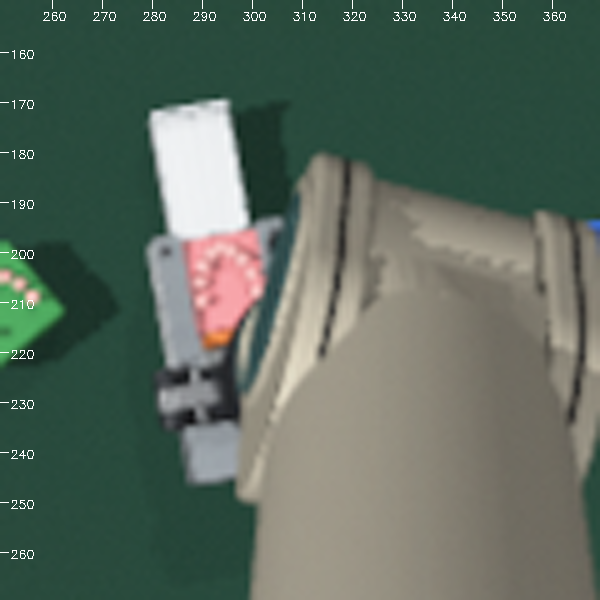

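```bash
python3 -m creep '-.07 -.03 .6 .2 0 0 1;-.07 -.03 1.1 .2 0 0 1;-.07 -.03 1.32 .2 0 0 1;-.07 -.03 1.32 .2 0 0 1;-.07 -.03 1.32 .2 0 0 1'; python3 -c "
from go import *
where(); plan(mw(18,0,76),.179-np.pi/2); d=cam('side'); print(proj(d,ctrl.read_state()['eef_pos']))
crop(d,(200,100,330,220),6,'pics/c_side.png')"
```

```text
clock: 2.62
eef_pos: [467.0, -113.7, 77.6]
tool_rot: [-3.137, -0.001, -1.392]
force: [-0.1, -0.1, 0.6]
width: -0.1
t 2.62 local [-61.1   0.5  77.6] rot [-3.137e+00 -1.000e-03 -1.392e+00] F [-0.1 -0.1  0.6] w -0.1
to [ 544.9 -100.1   76. ] shift(40mm) [ 0.011 -1.976  0.049] rot deg [-0.27 -0.04 -0.01] dist 79.1
[[273.55716854 171.42758179]]
```

View pics/c_side.png

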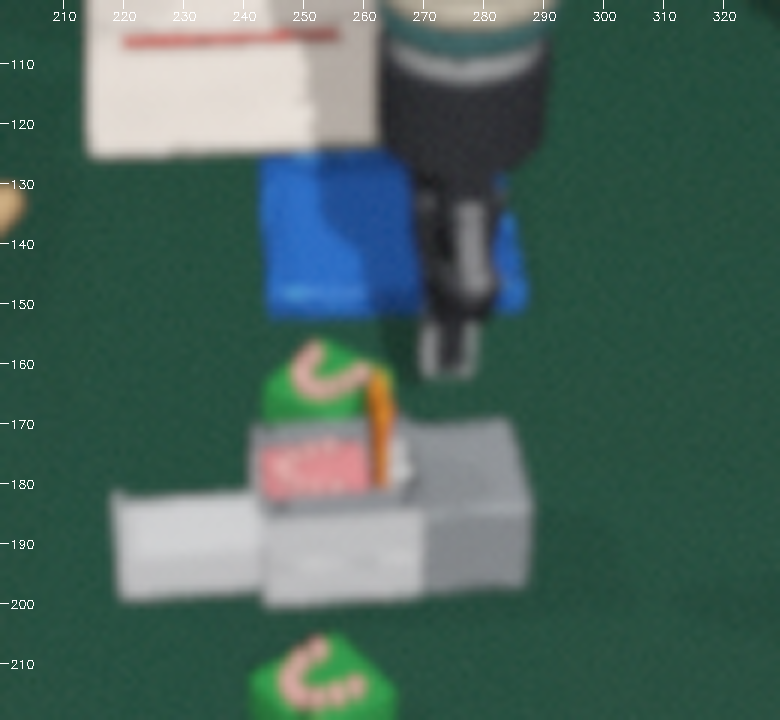

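```bash
python3 -c "
from go import *
import pickle
D=pickle.load(open('d0.pkl','rb'))
print(proj(D['side'],[464,-117.5,128.8]),proj(D['top'],[464,-117.5,128.8]))
print(proj(D['side'],[464,-117.5,128.8+30]),proj(D['top'],[464,-117.5,158.8]))
print(ctrl.read_state())
d=cam('top');print(proj(d,ctrl.read_state()['eef_pos']));crop(d,(250,150,370,270),5,'pics/c_top.png')
p=mw(-61,0.5,77.6)
for z in (52,58,77.6,100,110): print(z,proj(d,[467,-113.7,z]),proj(D['side'],[467,-113.7,z]))
print(proj(D['side'],mw(-33,0,100)),proj(D['side'],mw(-33,0,85)),proj(D['top'],mw(-33,0,100)))
"
```

```text
[[275.51792943 156.53238629]] [[303.14664691 228.80754448]]
[[275.96756717 147.8220816 ]] [[304.64335697 228.19980619]]
{'clock': 2.6667, 'qpos': array([ 0.14533485,  0.57521737,  0.0518444 ,  2.09436412, -0.06508534,
        0.46796802, -1.14502622]), 'qd': array([-0.0027714 , -0.00645982, -0.00094595, -0.00209203,  0.000235  ,
       -0.00546149, -0.0008618 ]), 'tau': array([ 1.74404372e-02, -4.39790010e+01,  1.18130699e+00, -1.02828044e+01,
        2.66166506e-03,  3.93943468e-03,  8.00352627e-04]), 'eef_pos': array([ 467.40799893, -113.71586395,   77.88387105]), 'tool_rot': array([-3.13604153e+00, -9.10118252e-04, -1.39182242e+00]), 'force': array([ 0.15864125, -0.44261014, -0.78867305]), 'torque': array([0.0219809 , 0.00347789, 0.02036549]), 'width': -0.1757461453537178}
[[299.26492179 228.32259843]]
52 [[298.20442517 229.01548086]] [[273.35932789 178.31588176]]
58 [[298.45009302 228.90606167]] [[273.4372993  176.73907149]]
77.6 [[299.27133552 228.5402845 ]] [[273.69564534 171.51455785]]
100 [[300.24658089 228.10591525]] [[273.99790705 165.40194086]]
110 [[300.69520835 227.9060989 ]] [[274.1353305  162.62283611]]
[[264.12706918 165.92943323]] [[264.00661977 170.04163176]] [[298.48112888 216.7968157 ]]
```

View pics/c_top.png

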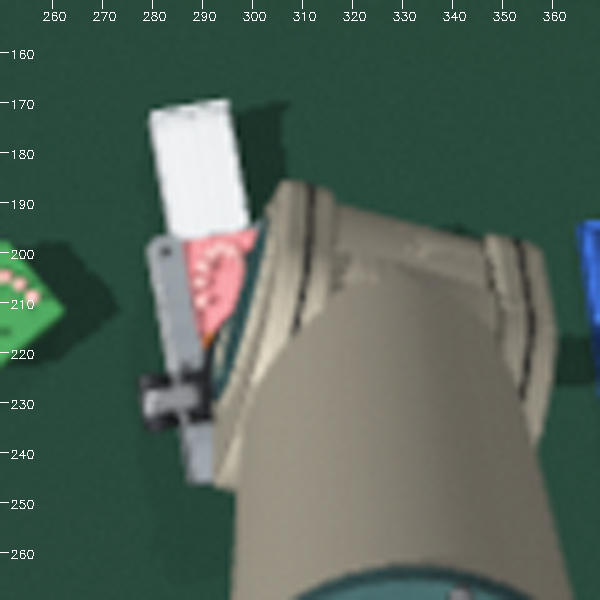

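```bash
python3 -c "
from go import *
d=cam('side'); im=d['img']; d['img']=np.clip((im.astype(float)/255)**.5*255,0,255).astype(np.uint8)
crop(d,(245,85,310,190),7,'pics/d_side.png')
print(proj(d,mw(-27,-18,100)),proj(d,mw(-33,18,100)))
d['img']=d['img'].copy()
crop(d,(200,30,330,130),5,'pics/d_side2.png')"
```

```text
[[261.23792792 162.13582323]] [[264.95035277 169.94629129]]
```

View pics/d_side.png

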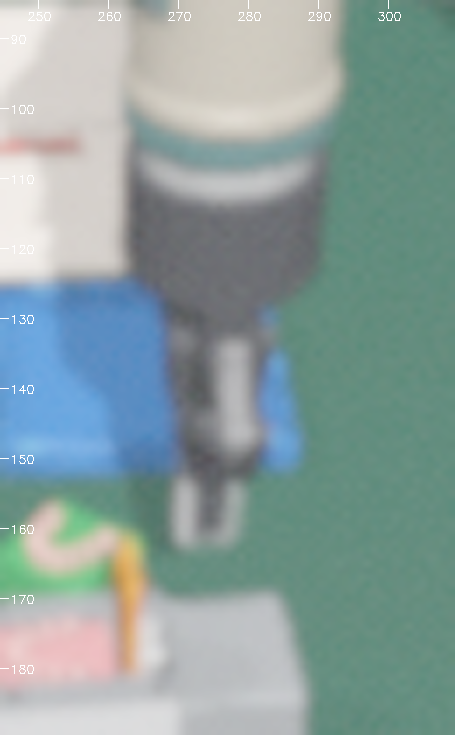

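The reported TCP height doesn't match the side picture. The fingertips end at row 162, but the reported TCP projects to row 171, which is about 30 mm of height. I'll check this with a slow guarded descent over the free space behind the plate.

```bash
python3 -m creep '0 0 .2 -.2 0 0 1;0 0 .4 -.2 0 0 1;0 0 .4 -.2 0 0 1;0 0 .4 -.2 0 0 1'; python3 -c "
from go import *
where(); d=cam('side'); print(proj(d,ctrl.read_state()['eef_pos']))
d['img']=np.clip((d['img'].astype(float)/255)**.5*255,0,255).astype(np.uint8)
crop(d,(245,120,310,210),7,'pics/e_side.png')
d=cam('top');crop(d,(250,150,370,270),5,'pics/e_top.png')"
```

```text
clock: 3.1
eef_pos: [465.8, -113.0, 60.0]
tool_rot: [3.14, 0.001, -1.391]
force: [-0.6, 0.6, -0.6]
width: -0.3
t 3.1 local [-62.2   1.4  60. ] rot [ 3.140e+00  1.000e-03 -1.391e+00] F [-0.6  0.6 -0.6] w -0.3
[[273.78691867 176.3071378 ]]
```

View pics/e_side.png

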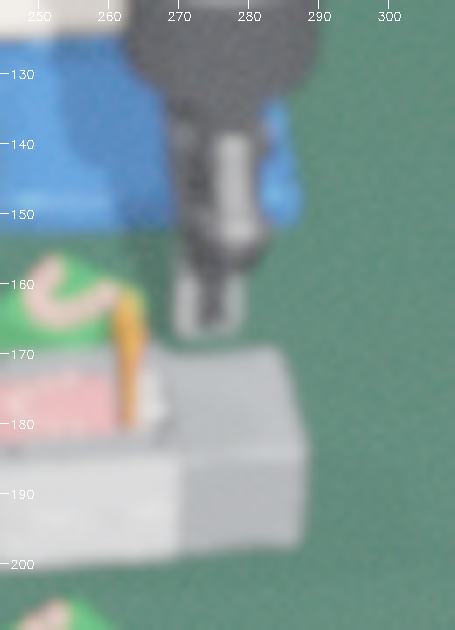

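View e_top.

View pics/e_top.png

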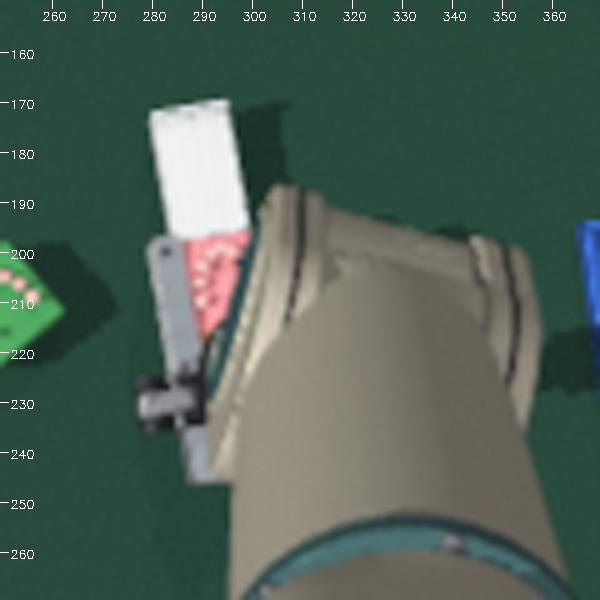

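```bash
python3 -m creep '0 0 .1 0 0 0 1;0 0 .15 0 0 0 1;0 0 .2 0 0 0 1;0 0 .2 0 0 0 1'; python3 -c "
from go import *
where()"
```

```text
clock: 3.53
eef_pos: [466.1, -113.1, 52.2]
tool_rot: [3.141, 0.0, -1.391]
force: [0.3, 0.6, -0.4]
width: 0.0
t 3.53 local [-61.9   1.2  52.2] rot [ 3.141  0.    -1.391] F [ 0.3  0.6 -0.4] w 0.0
```

```bash
python3 -m creep '0 0 .03 0 0 0 1;0 0 .06 0 0 0 1;0 0 .08 0 0 0 1;0 0 .1 0 0 0 1;0 0 .1 0 0 0 1'; python3 -c "
from go import *
where()"
```

```text
clock: 3.95
eef_pos: [466.4, -113.1, 48.5]
tool_rot: [3.142, 0.0, -1.391]
force: [0.9, -0.1, -0.1]
width: 0.1
t 3.95 local [-61.6   1.2  48.5] rot [ 3.142  0.    -1.391] F [ 0.9 -0.1 -0.1] w 0.1
```

```bash
python3 -m creep '0 0 .04 0 0 0 1;0 0 .08 0 0 0 1;0 0 .12 0 0 0 1;0 0 .12 0 0 0 1;0 0 .12 0 0 0 1'; python3 -c "
from go import *
where();d=cam('side'); print(proj(d,ctrl.read_state()['eef_pos']))
d['img']=np.clip((d['img'].astype(float)/255)**.5*255,0,255).astype(np.uint8)
crop(d,(245,120,310,210),7,'pics/f_side.png')"
```

```text
clock: 4.37
eef_pos: [466.3, -113.1, 43.7]
tool_rot: [3.141, 0.0, -1.391]
force: [-0.4, 0.2, 0.0]
width: 0.0
t 4.37 local [-61.7   1.2  43.7] rot [ 3.141  0.    -1.391] F [-0.4  0.2  0. ] w 0.0
[[273.45318288 180.59681444]]
```

View pics/f_side.png

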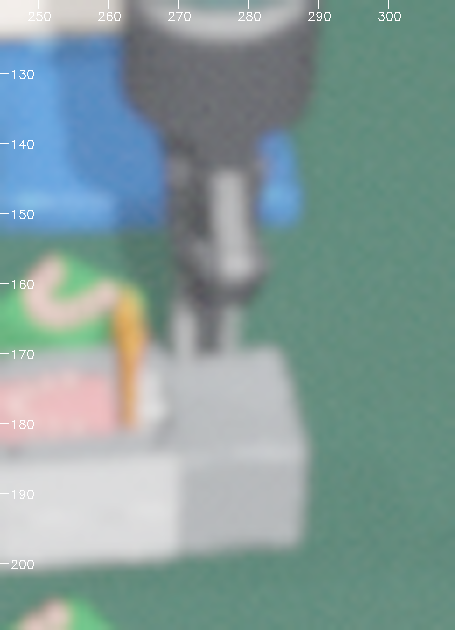

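```bash
python3 -m creep '0 0 .1 0 0 0 1;0 0 .2 0 0 0 1;0 0 .25 0 0 0 1;0 0 .25 0 0 0 1;0 0 .25 0 0 0 1'; python3 -c "
from go import *
where();d=cam('side'); print(proj(d,ctrl.read_state()['eef_pos']))
crop(d,(255,145,300,190),13,'pics/g_side.png')"
```

```text
clock: 4.83
eef_pos: [466.2, -113.1, 33.5]
tool_rot: [3.141, 0.0, -1.391]
force: [-0.1, 0.5, 0.4]
width: 0.4
t 4.83 local [-61.8   1.2  33.5] rot [ 3.141  0.    -1.391] F [-0.1  0.5  0.4] w 0.4
[[273.34326573 183.19903897]]
```

View pics/g_side.png

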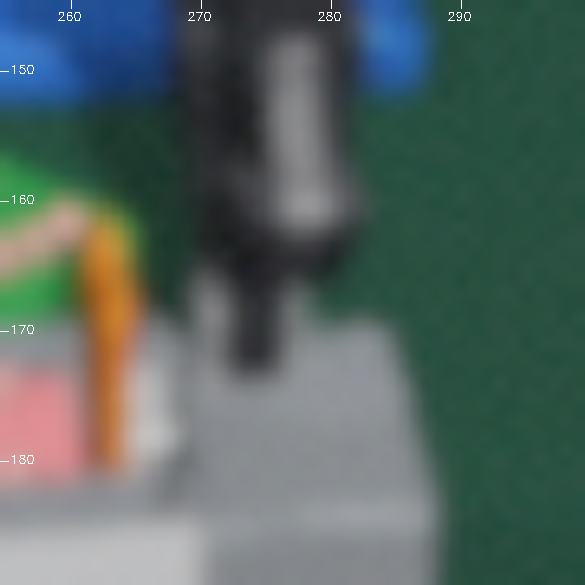

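```bash
python3 -m creep '0 0 .1 0 0 0 1;0 0 .2 0 0 0 1;0 0 .25 0 0 0 1;0 0 .25 0 0 0 1'|tail -4; python3 -m creep '0 0 .05 0 0 0 1;0 0 .05 0 0 0 1;0 0 .05 0 0 0 1'
```

```text
eef_pos: [466.0, -113.1, 23.3]
tool_rot: [3.141, 0.0, -1.391]
force: [-0.9, -0.3, -0.7]
width: 0.0
clock: 5.47
eef_pos: [466.4, -113.2, 21.8]
tool_rot: [3.141, 0.0, -1.391]
force: [0.4, -0.1, 0.5]
width: -0.1
```

```bash
python3 -m creep '0 0 .05 0 0 0 1;0 0 .05 0 0 0 1;0 0 .05 0 0 0 1'|grep -E "pos|force";python3 -c "
from go import *
d=cam('side'); print(proj(d,ctrl.read_state()['eef_pos']))
crop(d,(255,145,300,190),13,'pics/h_side.png')"
```

```text
eef_pos: [466.4, -113.1, 19.8]
force: [-0.8, 0.3, -0.6]
[[273.12889478 186.72618794]]
```

View pics/h_side.png

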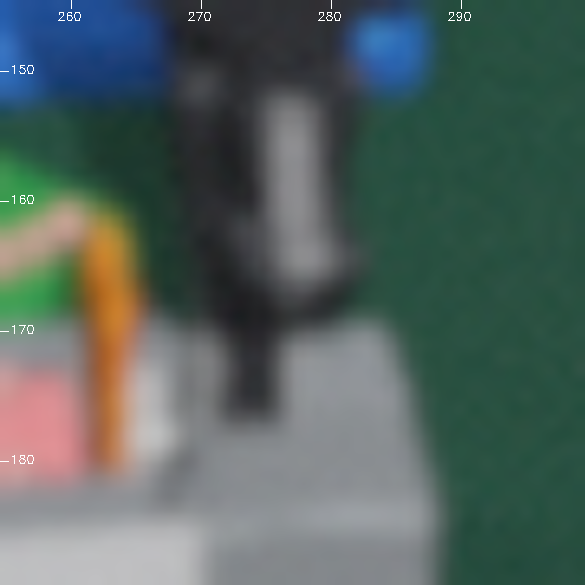

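```bash
python3 -m creep '0 0 .05 0 0 0 1;0 0 .1 0 0 0 1;0 0 .1 0 0 0 1'|grep -E "pos|force"; python3 -m creep '0 0 .05 0 0 0 1;0 0 .05 0 0 0 1'|grep -E "pos|force"
```

```text
eef_pos: [466.2, -113.1, 15.5]
force: [-0.5, -0.1, 0.2]
eef_pos: [466.5, -113.1, 14.2]
force: [-1.0, -0.2, 6.2]
```

```bash
python3 -m creep '0 0 .05 0 0 0 1;0 0 .05 0 0 0 1'|grep -E "pos|force"
```

```text
eef_pos: [466.6, -113.2, 14.1]
force: [-4.7, 1.8, 29.1]
```

Contact came at a reported z of about 14.2, on the 52 mm housing. So the real finger ends sit about 37.7 mm higher than the reported TCP, which agrees with the picture. I'll apply that offset from here on.

```bash
python3 -m creep '0 0 -.3 0 0 0 1;0 0 -.67 0 0 0 1;0 0 -.67 0 0 0 1;0 0 -.67 0 0 0 1;0 0 -.67 0 0 0 1' | grep -E "pos|force"; python3 -c "
from go import *
where(); plan(mw(-46,0,40),.179-np.pi/2)"
```

```text
eef_pos: [466.2, -113.1, 38.2]
force: [-0.1, 0.6, -1.0]
t 6.77 local [-61.7   1.2  38.2] rot [ 3.141  0.    -1.391] F [-0.1  0.6 -1. ] w -0.2
to [ 481.9 -111.5   40. ] shift(40mm) [ 0.031 -0.393 -0.044] rot deg [0.02 0.01 0.03] dist 15.9
```

```bash
python3 -m creep '.03 -.15 -.02 0 0 0 1;.03 -.3 -.02 0 0 0 1;.03 -.4 -.02 0 0 0 1;.03 -.5 -.02 0 0 0 1;.03 -.6 -.02 0 0 0 1;.03 -.7 -.02 0 0 0 1;.03 -.75 -.02 0 0 0 1;.03 -.75 -.02 0 0 0 1' | grep -E "force"; python3 -c "
from go import *
where()
d=cam('side');crop(d,(205,135,300,210),8,'pics/i_side.png')"
```

```text
force: [-3.5, -1.7, -2.6]
t 7.43 local [-31.9  -0.   39. ] rot [ 3.141  0.    -1.391] F [-3.5 -1.7 -2.6] w 0.1
```

View pics/i_side.png

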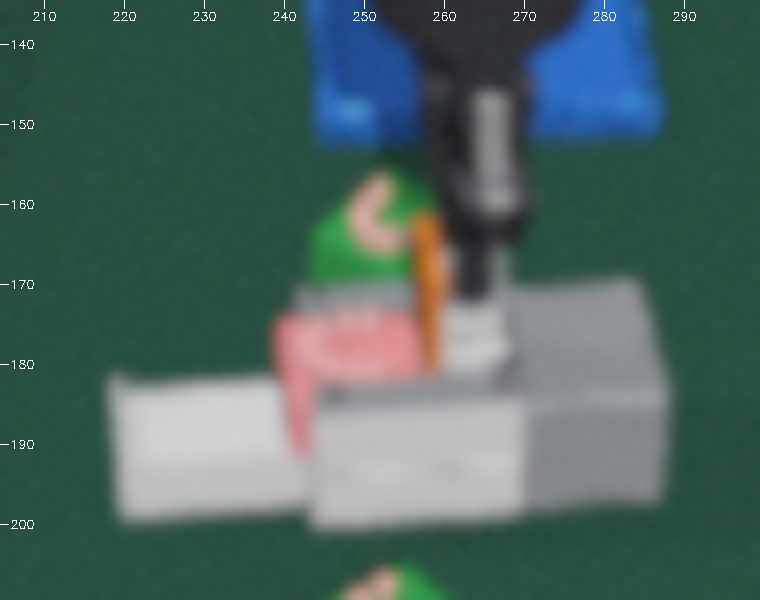

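```bash
python3 -m creep '0 -.12 0 0 0 0 1;0 -.24 0 0 0 0 1;0 -.36 0 0 0 0 1;0 -.48 0 0 0 0 1;0 -.6 0 0 0 0 1;0 -.72 0 0 0 0 1;0 -.84 0 0 0 0 1;0 -.96 0 0 0 0 1;0 -1.05 0 0 0 0 1;0 -1.05 0 0 0 0 1' | grep -E "force"; python3 -c "
from go import *
where()"
```

```text
force: [-7.0, -2.1, 1.7]
t 8.32 local [ 8.6  0.1 39. ] rot [ 3.138e+00  1.000e-03 -1.392e+00] F [-7.  -2.1  1.7] w -0.3
```

```bash
python3 -m creep '0 -.06 0 0 0 0 1;0 -.12 0 0 0 0 1;0 -.18 0 0 0 0 1;0 -.23 0 0 0 0 1;0 -.25 0 0 0 0 1;0 -.25 0 0 0 0 1;0 -.25 0 0 0 0 1' | grep -E "force"; python3 -c "
from go import *
where()
d=cam('side');crop(d,(205,135,300,210),8,'pics/j_side.png');d=cam('top');crop(d,(250,150,370,270),5,'pics/j_top.png')"
```

```text
force: [-6.8, -0.9, 1.3]
t 8.9 local [17.6  0.1 39. ] rot [ 3.137e+00  1.000e-03 -1.392e+00] F [-6.8 -0.9  1.3] w 0.2
```

View pics/j_side.png

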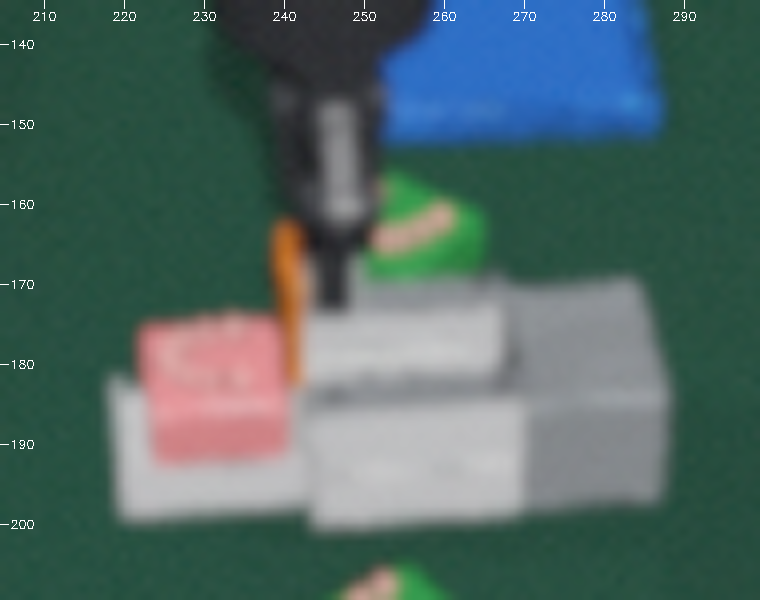

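View pics/j_top.png

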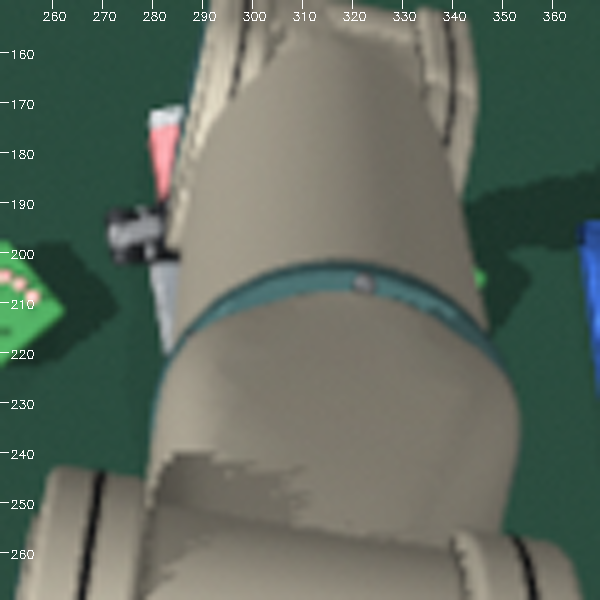

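```bash
python3 -m creep '0 -.04 0 0 0 0 1;0 -.07 0 0 0 0 1;0 -.07 0 0 0 0 1;0 -.07 0 0 0 0 1;0 -.07 0 0 0 0 1' | grep -E "force"; python3 -c "
from go import *
where()"
```

```text
force: [-8.5, -1.9, 2.8]
t 9.42 local [20.1  0.1 39. ] rot [ 3.136e+00  1.000e-03 -1.392e+00] F [-8.5 -1.9  2.8] w 0.1
```

Stroke is about 64 mm and the force about 8 N. Next I back off with the plate following, then lift clear.

```bash
python3 -m creep '0 .2 0 0 0 0 1;0 .4 0 0 0 0 1;0 .6 0 0 0 0 1;0 .8 0 0 0 0 1;0 1 0 0 0 0 1;0 1.2 0 0 0 0 1;0 1.4 0 0 0 0 1;0 1.6 0 0 0 0 1;0 1.8 0 0 0 0 1;0 2.05 0 0 0 0 1' | grep -E "force"; python3 -m creep '0 .2 0 0 0 0 1;0 .2 -.5 0 0 0 1;0 .2 -1.4 0 0 0 1;0 .2 -2.3 0 0 0 1;0 .2 -3 0 0 0 1;0 .2 -3 0 0 0 0;0 .2 -3 0 0 0 0'; python3 -c "
from go import *
where()
d=cam('side');crop(d,(205,135,300,210),8,'pics/k_side.png');d=cam('top');crop(d,(250,150,370,270),5,'pics/k_top.png')"
```

```text
force: [0.8, 0.3, -0.6]
clock: 10.83
eef_pos: [463.0, -115.5, 161.2]
tool_rot: [-3.137, -0.002, -1.391]
force: [-0.3, -0.3, 0.7]
width: 23.2
t 10.83 local [-65.4  -0.6 161.2] rot [-3.137e+00 -2.000e-03 -1.391e+00] F [-0.3 -0.3  0.7] w 23.2
```

View pics/k_side.png

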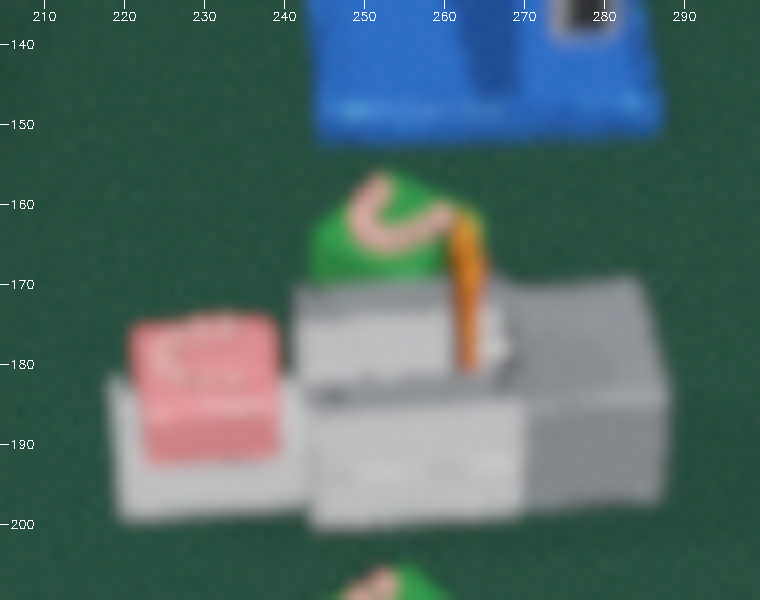

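View pics/k_top.png

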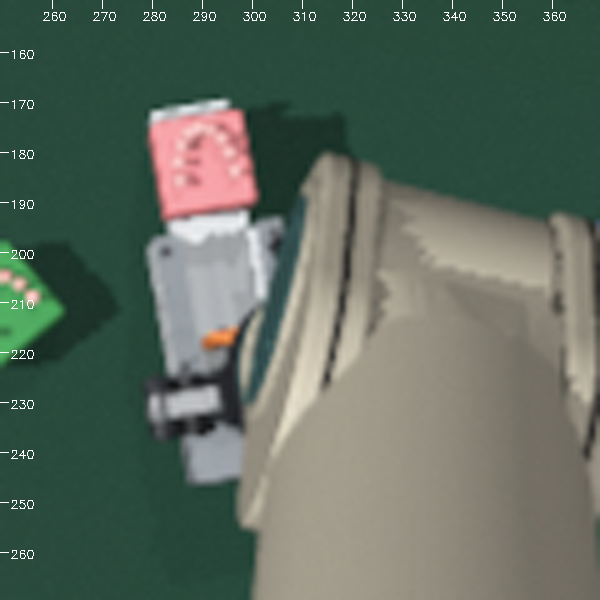

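```bash
python3 -c "
from go import *
d=cam('top')
P=[at_z(d,X/5+249.5,Y/5+149.5,53)[:2] for X,Y in ((150,125),(240,109),(258,200),(165,218))]
c=np.mean(P,0); print(c); e=(P[0]+P[1]-P[2]-P[3]); print('yaw',np.arctan2(e[1],e[0]))
for p in P: print(p)
x=c-np.array(M[:2]); print('local',x@[np.cos(.179),np.sin(.179)],x@[-np.sin(.179),np.cos(.179)])
where(); plan(mw(62,0,150),.179-np.pi/2)
"
```

```text
[588.10615966 -91.86740847]
yaw 0.184938661829228
[607.49241943 -64.03914836]
[ 616.78187141 -110.70441013]
[ 569.21786217 -120.35880105]
[558.93248564 -72.36727435]
local 61.968538153260106 0.4058480127187966
t 10.98 local [-67.6   0.3 158.5] rot [ 3.140e+00  1.000e-03 -1.391e+00] F [1.4 0.2 0.7] w 45.7
to [588.2 -92.3 150. ] shift(40mm) [ 0.01  -3.241  0.207] rot deg [0.09 0.04 0.03] dist 129.9
```

```bash
python3 -m creep '0 -1 0 0 0 0 0;0 -2 0 0 0 0 0;0 -3 .2 0 0 0 0;0 -3.24 .8 0 0 0 0;0 -3.24 1.6 0 0 0 0;0 -3.24 2 0 0 0 0;0 -3.24 2 0 0 0 0;0 -3.24 2 0 0 0 0' | grep -E "force|width"; python3 -c "
from go import *
where();plan(mw(62,.4,-20),.179-np.pi/2)
d=cam('side');crop(d,(205,125,300,210),8,'pics/l_side.png');d=cam('top');crop(d,(250,150,370,270),5,'pics/l_top.png')"
```

```text
force: [0.9, 0.2, -0.1]
width: 85.2
t 11.65 local [61.2  0.4 77.4] rot [ 3.137e+00  1.000e-03 -1.391e+00] F [ 0.9  0.2 -0.1] w 85.2
to [588.1 -91.9 -20. ] shift(40mm) [ 0.003 -0.03   2.435] rot deg [0.24 0.07 0.02] dist 97.4
```

View pics/l_side.png

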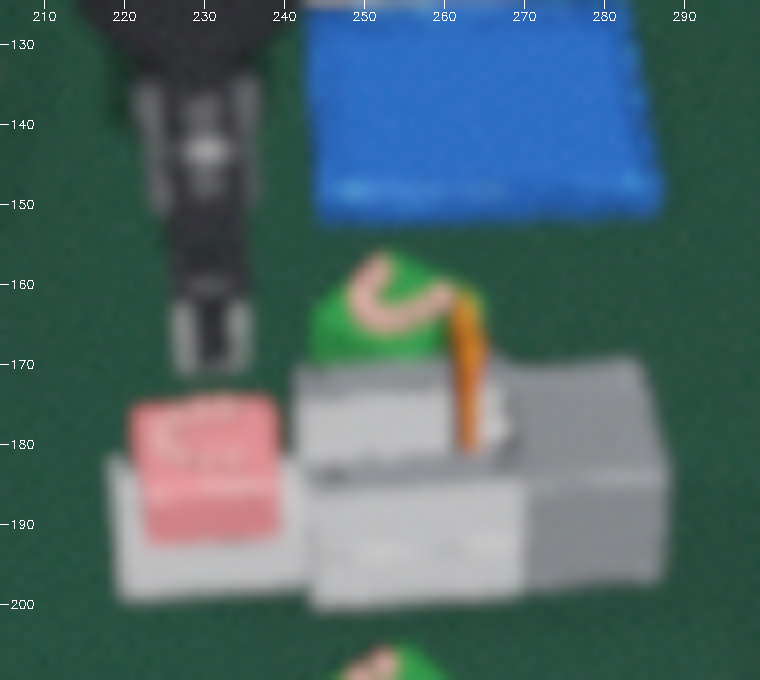

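```bash
python3 -c "
from go import *
import pickle
D=pickle.load(open('d0.pkl','rb'))['side']
for z in (90,102,115):print(z,proj(D,mw(62,46,z)),proj(D,mw(62,55,z)))"
python3 -m creep '0 -.03 .5 .2 0 0 0;0 -.03 1 .2 0 0 0;0 -.03 1.3 .2 0 0 0;0 -.03 1.5 .2 0 0 0;0 -.03 1.5 .2 0 0 0;0 -.03 1.5 .2 0 0 0' | grep -E "pos|force|width"; python3 -c "
from go import *
where()
d=cam('side');crop(d,(205,125,300,210),8,'pics/m_side.png');d=cam('top');crop(d,(250,150,370,270),5,'pics/m_top.png')"
```

```text
90 [[231.80015611 181.45379209]] [[232.03094236 183.60426372]]
102 [[231.67307338 178.1194409 ]] [[231.90473994 180.26531065]]
115 [[231.53336235 174.45375255]] [[231.76598454 176.59424178]]
eef_pos: [590.6, -92.0, 19.9]
force: [0.2, 0.9, 0.4]
width: 85.3
t 12.25 local [64.4 -0.2 19.9] rot [-3.137 -0.    -1.391] F [0.2 0.9 0.4] w 85.3
```

View pics/m_side.png

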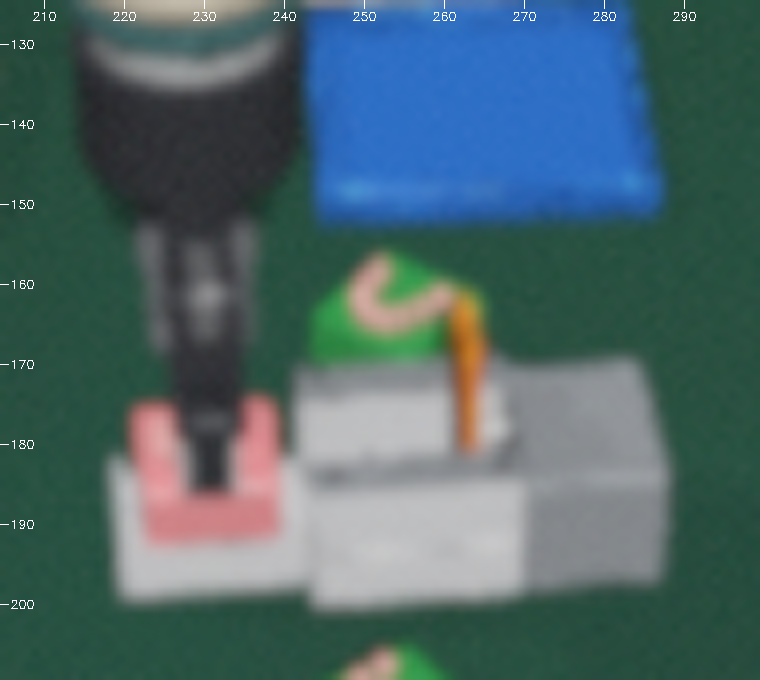

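View pics/m_top.png

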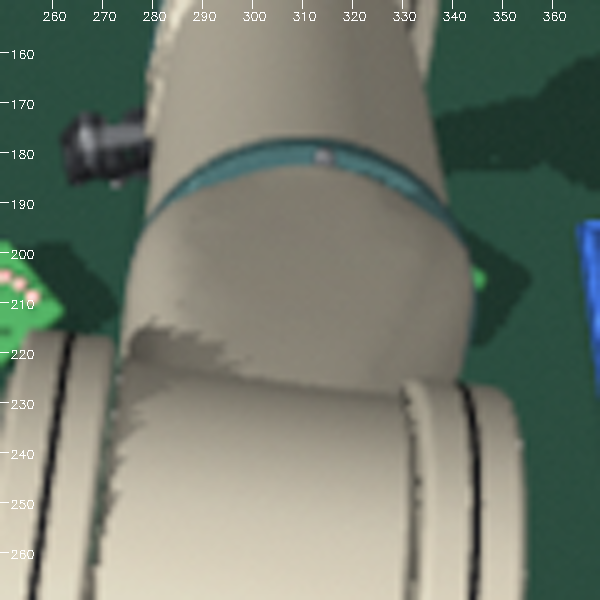

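```bash
python3 -m creep '0 .05 .2 0 0 0 0;0 .05 .4 0 0 0 0;0 .05 .6 0 0 0 0;0 .05 .7 0 0 0 0;0 .05 .7 0 0 0 0' | grep -E "pos|force|width"; python3 -m creep '0 0 .15 -.2 0 0 0;0 0 .3 -.2 0 0 0;0 0 .35 -.2 0 0 0;0 0 .35 -.2 0 0 0' | grep -E "pos|force|width"; python3 -c "
from go import *
where()
d=cam('side');crop(d,(205,125,300,210),8,'pics/n_side.png')"
```

```text
eef_pos: [587.2, -92.1, -10.1]
force: [-0.0, -0.3, 0.0]
width: 85.5
eef_pos: [587.8, -92.1, -23.4]
force: [-0.1, 0.6, 0.1]
width: 85.3
t 13.1 local [ 61.7   0.2 -23.4] rot [ 3.14   0.    -1.391] F [-0.1  0.6  0.1] w 85.3
```

View pics/n_side.png

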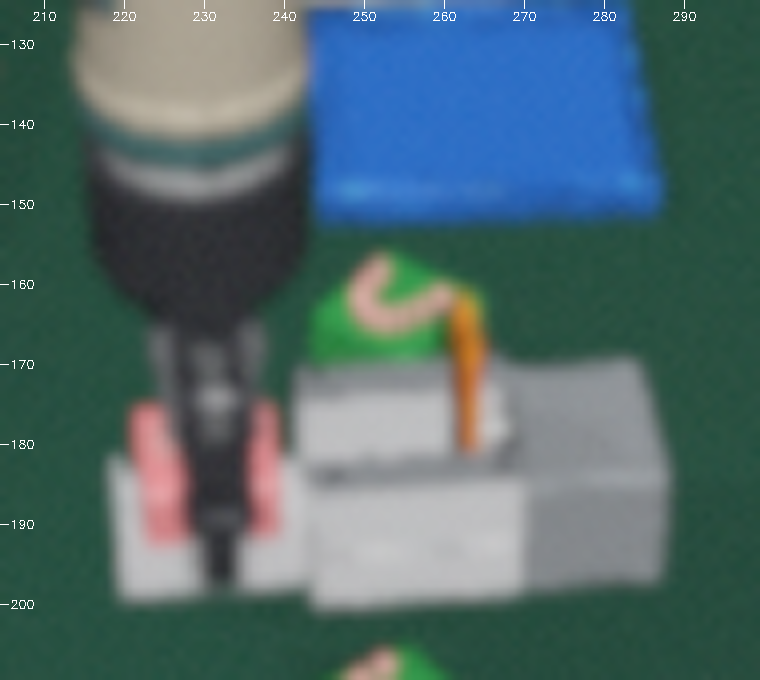

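```bash
python3 -m creep '0 0 0 0 0 0 1;0 0 0 0 0 0 1;0 0 0 0 0 0 1;0 0 0 0 0 0 1;0 0 0 0 0 0 1;0 0 0 0 0 0 1;0 0 0 0 0 0 1;0 0 0 0 0 0 1' ; python3 -c "
from go import *
where()
d=cam('side');crop(d,(205,125,300,210),8,'pics/o_side.png')"
```

```text
clock: 13.82
eef_pos: [588.9, -92.4, -22.0]
tool_rot: [-3.141, -0.0, -1.391]
force: [0.1, -0.7, 4.7]
width: 47.2
t 13.82 local [ 62.6  -0.2 -22. ] rot [-3.141 -0.    -1.391] F [ 0.1 -0.7  4.7] w 47.2
```

View pics/o_side.png

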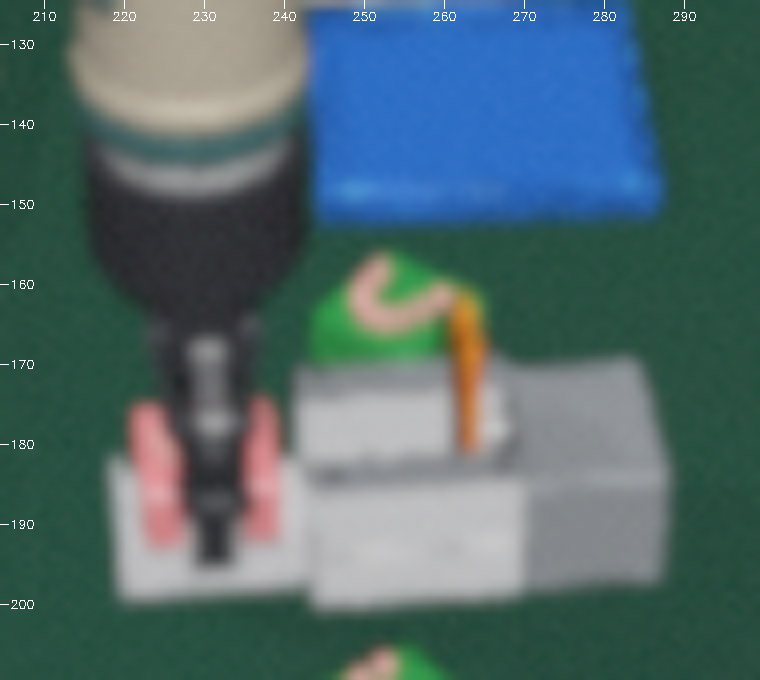

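The grip is solid at 47 mm, but the finger ends may sit a few mm below the model's underside and would hit the tray floor first. I'll regrasp about 9 mm higher.

```bash
python3 -m creep '0 0 0 0 0 0 .2;0 0 0 0 0 0 .2;0 0 0 0 0 0 .2;0 0 -.1 0 0 0 .2;0 0 -.2 0 0 0 .2;0 0 -.25 0 0 0 .2;0 0 -.25 0 0 0 .2;0 0 -.25 0 0 0 .2' |grep -E "pos|force|width"; python3 -m creep '0 0 0 0 0 0 1;0 0 0 0 0 0 1;0 0 0 0 0 0 1;0 0 0 0 0 0 1;0 0 0 0 0 0 1;0 0 0 0 0 0 1' ; python3 -c "
from go import *
where()
d=cam('side');crop(d,(205,125,300,210),8,'pics/p_side.png')"
```

```text
eef_pos: [588.6, -92.3, -12.3]
force: [0.4, -0.2, -1.1]
width: 68.0
clock: 15.03
eef_pos: [588.6, -92.3, -12.4]
tool_rot: [-3.141, -0.0, -1.391]
force: [0.3, -0.4, 4.2]
width: 46.9
t 15.03 local [ 62.3  -0.1 -12.4] rot [-3.141 -0.    -1.391] F [ 0.3 -0.4  4.2] w 46.9
```

View pics/p_side.png

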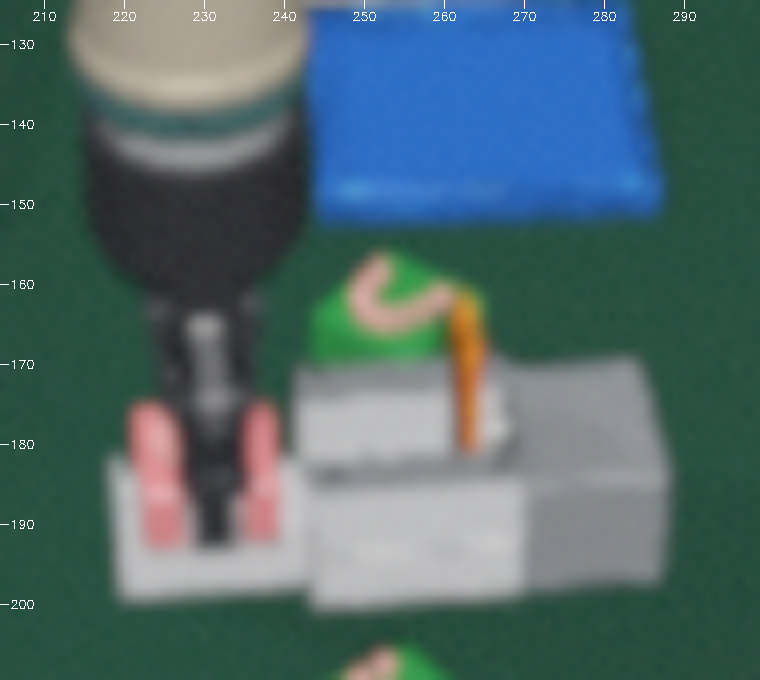

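```bash
python3 -m creep '0 0 -.1 0 0 0 1;0 0 -.25 0 0 0 1;0 0 -.5 0 0 0 1;0 0 -.8 0 0 0 1;0 0 -1.2 0 0 0 1;0 0 -1.6 0 0 0 1;0 0 -2 0 0 0 1;0 0 -2.4 0 0 0 1;0 0 -2.6 0 0 0 1;0 0 -2.6 0 0 0 1' |grep -E "pos|force|width"; python3 -c "
from go import *
where(); plan(np.array([504.5,-375.5,92]),.124-np.pi/2)
d=cam('side');crop(d,(205,105,300,210),7,'pics/q_side.png')"
```

```text
eef_pos: [590.2, -92.5, 94.2]
force: [-0.5, -0.4, -0.7]
width: 47.1
t 15.92 local [63.9 -0.6 94.2] rot [-3.137e+00 -1.000e-03 -1.391e+00] F [-0.5 -0.4 -0.7] w 47.1
to [ 504.5 -375.5   92. ] shift(40mm) [6.579 3.371 0.049] rot deg [-0.27 -0.08  3.18] dist 295.7
```

View pics/q_side.png

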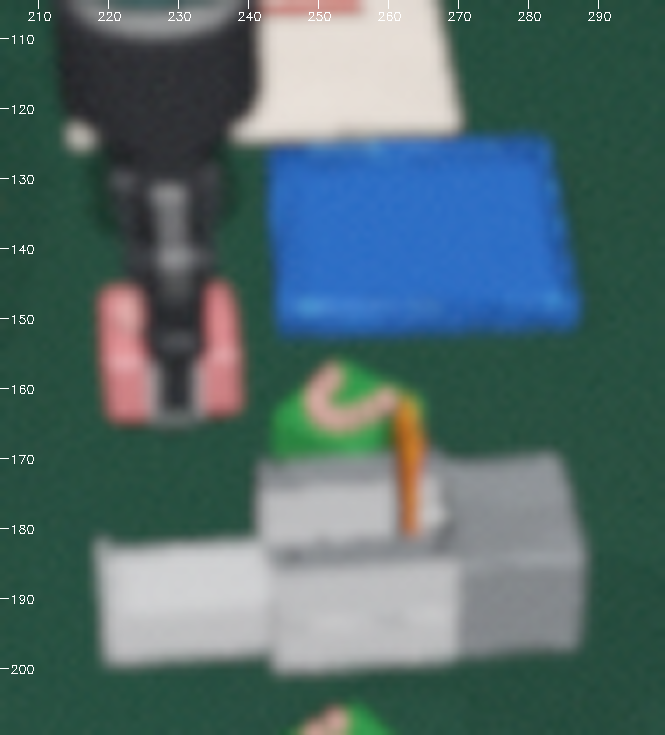

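```bash
python3 -m creep '.3 .15 0 0 0 .3 1;.8 .4 0 0 0 .6 1;1.4 .7 0 0 0 1 1;2.1 1.05 0 0 0 1.4 1;2.8 1.4 0 0 0 1.7 1;3.5 1.8 0 0 0 2.1 1;4.2 2.15 0 0 0 2.4 1;4.9 2.5 0 0 0 2.7 1;5.6 2.85 0 0 0 3 1;6 3.05 0 0 0 3.2 1' |grep -E "pos|force|width";  python3 -c "
from go import *
where(); plan(np.array([504.5,-375.5,92]),.124-np.pi/2)"
```

```text
eef_pos: [507.1, -355.8, 90.1]
force: [-1.2, 0.3, -0.9]
width: 46.7
t 16.8 local [ -64.7 -244.8   90.1] rot [ 3.138e+00 -2.000e-03 -1.453e+00] F [-1.2  0.3 -0.9] w 46.7
to [ 504.5 -375.5   92. ] shift(40mm) [ 0.483  0.123 -0.045] rot deg [ 0.21 -0.09 -0.34] dist 20.0
```

```bash
python3 -m creep '.3 .15 0 0 0 0 1;.5 .28 0 0 0 0 1;.5 .28 .2 0 0 0 1;.5 .28 .5 0 0 0 1;.5 .28 .9 0 0 0 1;.5 .28 1.3 0 0 0 1;.5 .28 1.5 0 0 0 1;.5 .28 1.6 0 0 0 1;.5 .28 1.6 0 0 0 1;.5 .28 1.6 0 0 0 1' |grep -E "pos|force|width";  python3 -c "
from go import *
where(); plan(np.array([504.5,-375.5,-31]),.124-np.pi/2)
d=cam('side');crop(d,(205,75,300,180),7,'pics/r_side.png');d=cam('top');crop(d,(340,170,440,260),7,'pics/r_top.png')"
```

```text
eef_pos: [503.1, -370.8, 27.4]
force: [-0.1, -0.7, -0.6]
width: 47.0
t 17.63 local [ -71.3 -258.9   27.4] rot [-3.141  0.    -1.446] F [-0.1 -0.7 -0.6] w 47.0
to [ 504.5 -375.5  -31. ] shift(40mm) [ 0.122 -0.02   1.461] rot deg [-0.01  0.01  0.04] dist 58.6
```

View pics/r_side.png

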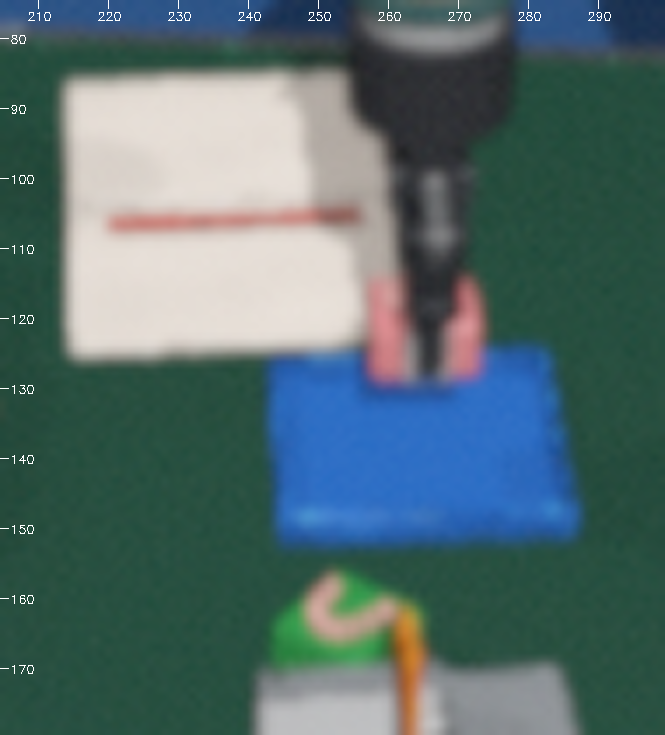

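View pics/r_top.png

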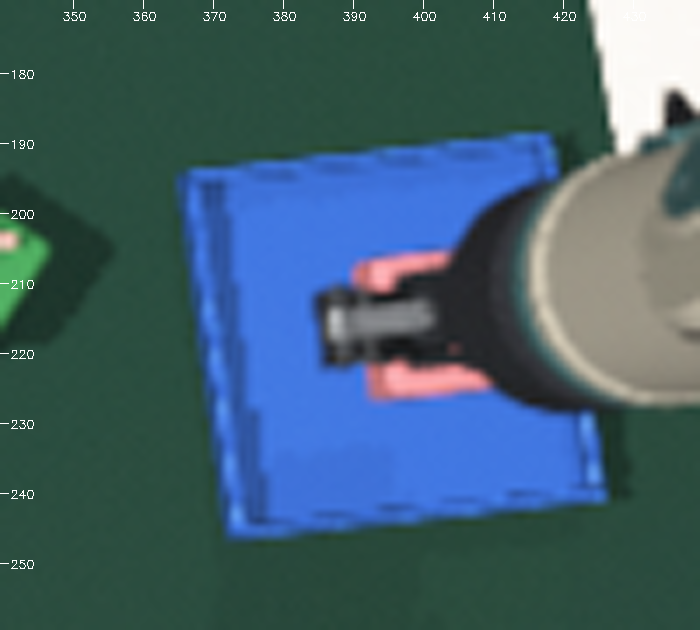

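```bash
python3 -m creep '.1 0 .15 0 0 0 1;.1 0 .4 0 0 0 1;.1 0 .65 0 0 0 1;.1 0 .9 0 0 0 1;.1 0 1.1 0 0 0 1;.1 0 1.25 0 0 0 1;.1 0 1.33 0 0 0 1;.1 0 1.36 0 0 0 1;.1 0 1.36 0 0 0 1;.1 0 1.36 0 0 0 1' |grep -E "pos|force|width"
```

```text
eef_pos: [503.3, -375.6, -26.7]
force: [-0.4, -0.2, -0.3]
width: 47.1
```

Now small steps down to touch.

```bash
python3 -m creep '0 0 .03 0 0 0 1;0 0 .06 0 0 0 1;0 0 .08 0 0 0 1;0 0 .08 0 0 0 1' |grep -E "pos|force|width"; python3 -m creep '0 0 .03 0 0 0 1;0 0 .05 0 0 0 1;0 0 .05 0 0 0 1' |grep -E "pos|force|width"
```

```text
eef_pos: [503.1, -375.3, -30.2]
force: [0.4, -0.5, -0.9]
width: 47.1
eef_pos: [503.0, -375.3, -32.4]
force: [0.1, 0.8, -0.5]
width: 46.9
```

```bash
python3 -m creep '0 0 .02 0 0 0 1;0 0 .03 0 0 0 1;0 0 .03 0 0 0 1' |grep -E "pos|force|width"
```

```text
eef_pos: [503.1, -375.4, -33.3]
force: [-0.6, -0.6, -0.7]
width: 46.9
```

```bash
python3 -m creep '0 0 .02 0 0 0 1;0 0 .02 0 0 0 1;0 0 .02 0 0 0 1' |grep -E "pos|force|width"
```

```text
eef_pos: [503.1, -375.4, -33.3]
force: [-1.4, 1.3, 5.6]
width: 46.9
```

Contact at a reported z of -33.3, where -33.4 was predicted for the underside on the tray floor. I'll look, then release.

```bash
python3 -m creep '0 0 0 0 0 0 .35;0 0 0 0 0 0 .2;0 0 0 0 0 0 .2;0 0 0 0 0 0 .15;0 0 0 0 0 0 .15;0 0 0 0 0 0 .15' |grep -E "pos|force|width"; python3 -c "
from go import *
where(TR)
d=cam('side');crop(d,(225,85,310,165),8,'pics/s_side.png')"
```

```text
eef_pos: [503.1, -375.3, -34.3]
force: [0.5, -0.3, 0.0]
width: 72.5
t 20.15 local [ -1.4   0.3 -34.3] rot [-3.142  0.    -1.447] F [ 0.5 -0.3  0. ] w 72.5
```

View pics/s_side.png

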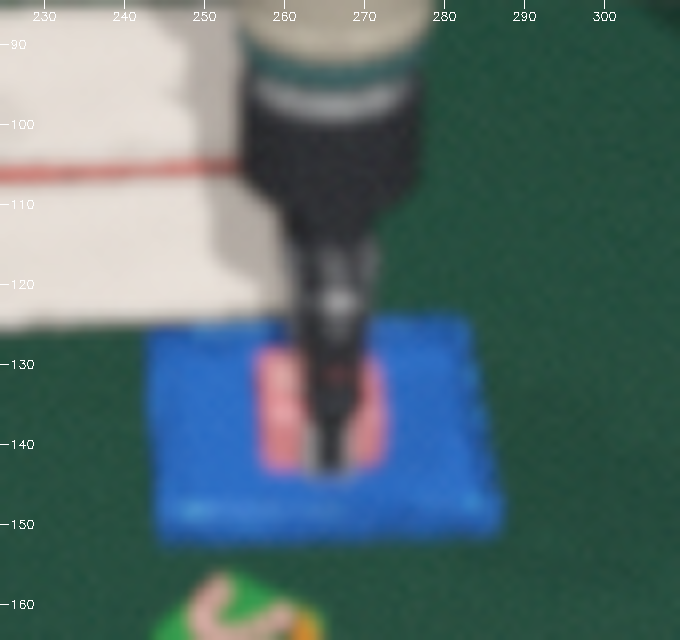

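Released and sitting in the tray. Retreat straight up, then move aside so both cameras have a clear view.

```bash
python3 -m creep '0 0 -.15 0 0 0 .15;0 0 -.5 0 0 0 .15;0 0 -1 0 0 0 .15;0 0 -1.6 0 0 0 .1;0 0 -2.4 0 0 0 0;0 0 -3.2 0 0 0 0;0 0 -4 0 0 0 0;0 0 -4.5 0 0 0 0;0 0 -4.5 0 0 0 0' |grep -E "pos|force|width"; python3 -m creep '.8 .5 0 0 0 0 0;1.6 1 0 0 0 0 0;2.4 1.5 0 0 0 0 0;3.2 2 0 0 0 0 0;4 2.5 0 0 0 0 0;4 2.5 0 0 0 0 0' |grep -E "pos|clock|force|width";python3 -c "
from go import *
where(TR)
d=cam('side');cv2.imwrite('pics/t_side.png',cv2.resize(np.ascontiguousarray(d['img'][60:280,180:330,::-1]),None,fx=2.7,fy=2.7,interpolation=2));d=cam('top');cv2.imwrite('pics/t_top.png',cv2.resize(np.ascontiguousarray(d['img'][150:270,180:460,::-1]),None,fx=2.8,fy=2.8,interpolation=2))
for n in('side','top'): print([(round(b['score'],2),np.round(b['rect']).tolist()) for b in ctrl.boxes_of(n,'pink_model')])"
```

```text
eef_pos: [506.1, -377.7, 152.6]
force: [1.1, 0.9, -0.4]
width: 85.1
clock: 21.45
eef_pos: [415.2, -556.2, 146.2]
force: [-0.5, -1.2, -0.3]
width: 85.6
t 21.45 local [-111.  -168.2  146.2] rot [ 3.136 -0.007 -1.458] F [-0.5 -1.2 -0.3] w 85.6
[(0.73, [238.0, 206.0, 265.0, 226.0]), (0.67, [260.0, 131.0, 276.0, 142.0]), (0.57, [244.0, 156.0, 264.0, 172.0])]
[(0.7, [240.0, 200.0, 263.0, 223.0]), (0.65, [381.0, 208.0, 407.0, 228.0]), (0.63, [323.0, 195.0, 348.0, 220.0])]
```

View pics/t_side.png

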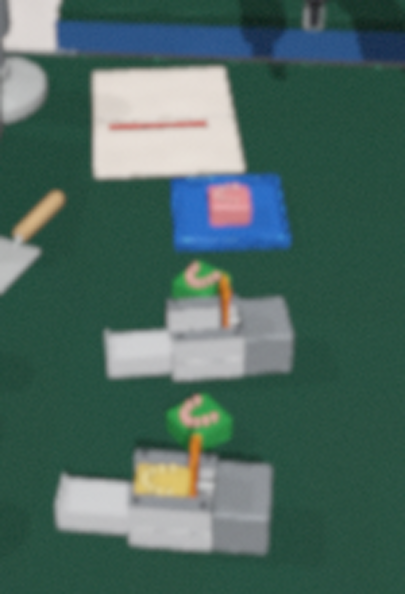

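View pics/t_top.png

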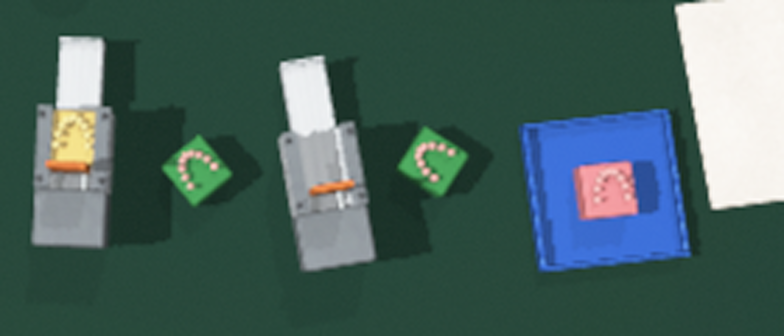

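Both pictures agree. The pink model sits flat and teeth up near the tray's middle, at about top (395,218) and side (266,136). The plate is back at top (298,216), and the yellow model and both green blocks are where they were. The gripper is touching nothing, so I'm handing in.

```bash
python3 -c "
from cell import ctrl
print(ctrl.finish_job(), ctrl.read_state()['clock'])"
```

```text
the job is handed in; nothing more can be done
the job is handed in; nothing more can be done
```

The job is done and handed in at about 21.6 s. I pressed the pink mould's plate about 64 mm (about 8 N) and let it spring back. I then gripped the pink model by its sides on the landing and set it down at the tray's centre with a contact force of about 6 N.

- **Last checks:** both cameras show the model flat with its teeth up in the blue tray and the plate back at rest. The yellow model and the green look-alikes have not moved, and the gripper is clear with about zero force.
- **What disagreed:** the reported TCP lay about 38 mm beyond the real finger ends. The side picture showed this, and a guarded touch on the pink mould's spring housing (about 29 N at the fingertips) confirmed it. I corrected for it from then on.
- **Regrasp:** I took hold of the model a second time, about 9 mm higher, so that the fingertips would not reach the tray floor before the model did.

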